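Shut the thread drawer and bar it

ROBOT

A 6-joint arm with a two-finger parallel gripper is mounted at the origin on the work surface. World frame = base frame: x ahead of the robot, y to its left, z up, the work surface at z = 0. Lengths are in m, angles in rad, forces in N, time in s.
With the tool pointing down it reaches from about 0.3 to 0.875 m from the base axis. Payload 6.4 kg.
Tool frame: the origin (TCP) lies midway between the tips of the shut fingers; the grasp point (between the pads) lies 19 mm behind it; z points along the fingers, y is the line along which they close (so a half turn about z gives the same grasp; the last joint's range is limited). The gripper opens to 85 mm and grips with 20 to 120 N. Pads are 22 mm wide; open, the fingers measure 114 mm over their backs; the gripper's body (76 mm by 85 mm) begins 54 mm behind the grasp point. The pads swing forward as they close: fully open they stand 13 mm farther back than shut.
Start: joints at [-1.503, 0.181, 1.607, -0, 1.354, -0.206], TCP at [0.155, -0.554, 0.231] pointing down, gripper open.
Joint ranges: [-2.99, 2.99], [-0.89, 2.07], [0.3, 2.58], [-1.14, 4.28], [0, 2.63], [-3.12, 3.12]. Speed limits (rad/s): [2.57, 2.57, 3.01, 3.14, 3.14, 3.14].

INTERFACE

Orientations are given as a unit quaternion [w, x, y, z].
In Python, from bench import get_obs, camera, hand_in gives the robot as it stands.
- The arm moves only by the tool carry_out, never from a script. Its argument "plan" is a list that holds one entry, the list of rows, each a list of 7 numbers: the shift along the world's x, y, z in m, then the turn, a rotation vector about the world's x, y, z in rad, then the opening, from 0 (shut) to 1 (fully open). In form: [[[x, y, z, rx, ry, rz, hand], ...]]. A call has exactly 5 rows; each row is the pose to reach, as a shift and turn from the pose commanded when the call began; what a row does not reach only later rows make up. A row lasts 1/12 s, in which the tool goes at most 41.7 mm and 7.16 degrees, less where a joint would pass 70% of its speed; a pose out of reach is approached as far as the arm can. A call with a gripper value outside its range is refused whole. The fingers move at their own pace and stop on an object; the grip force is fixed at half the most. Time passes only in rows, so rows that repeat a pose let the fingers close, or fill a call up. It gives the time, the measured TCP pose, the force, the opening and the grip force at its end, in the units of the state.
- get_obs(): the state, without advancing time (a new reading comes with each control period).
- camera(name): name is "scene" or "top"; returns a dict with "pixels" (384x512x3 uint8, red, green, blue), "z_map" (384x512 float32, m along the optical axis (not along the pixel's ray), 0 where there is no reading), "camera_matrix" (3x3 intrinsics, pixels), "k1" (the pictures are not rectified: a ray, as slopes to the right and down, at radius r is drawn at 1 + k1 r^2 times it, then the intrinsics apply), "cam_to_world" (4x4, takes a point from camera to world coordinates). Camera axes: x right, y up, looking along -z (the intrinsics and any distortion apply to the point x, -y, -z); pixel columns grow to the right and rows downward; lengths in m; the calibration is good to about 2 mm. A picture is of the moment at which its call begins.
- hand_in(): hands the job in; it is judged then, once.
The state is a dict: "time_s": time; "q": joint angles; "dq": joint speeds; "joint_efforts": joint torques, N m; "eef_pos": TCP position; "eef_rot": TCP orientation; "wrist_force": force on the tool from outside, world axes, zero at the start; "torque": the same for the moment, N m; "opening": opening from 0.0 (shut) to 1.0 (fully open); "grasp_force": force on a finger pad.
Only numpy, scipy, OpenCV 4.12 (cv2) and the standard library are available. Lean on these libraries where they do the work, as an engineer would, in place of code of your own. Each camera call takes 0.05 s, during which the arm holds its last target. There are 200 camera calls.

TASK

Push the open thread drawer gently home until it clicks in at its detent, without slamming or forcing it. Then take the steel locking bar from its rack and slide it through all three eyelets on top of the drawer, from the cabinet's left (+y) side, until its brass collar is up against the first eyelet. Leave the spools, the glue bottle and the hammer where they are.

Things in the scene. Friction and masses are not known exactly. Their poses are not given: they have to be found in the camera images.
- cabinet: Plywood thread cabinet fixed on the bench: 260 mm deep (x), 260 wide (y), top 100 mm above the bench. Origin: centre of its underside; -x is its front, +y its left, z up; its yaw varies. Two yellow eyelet plates stand at the left end of its top front edge; the drawer's red one comes between them when home.
- lock_mouth (a point): Centre of the outer yellow eyelet's hole on its outer (+y) face, where the bar goes in along -y; axes as the cabinet's. Each yellow plate is 30 mm wide in x, 8 thick in y, 112 to 144 mm above the bench, with a 14 mm round hole along y, 128 mm above the bench. For 90 mm to its left nothing stands at this height.
- inner_eye (a point): Centre of the inner yellow eyelet's hole on its outer (+y) face, 48 mm to the right (-y) of lock_mouth on the same axis. The plate is 8 mm thick; beyond it nothing hinders the bar.
- drawer (a joint): How far the wooden drawer is open, m: 0 = fully home; starts 0.05 to 0.10 open; slides along the cabinet's x. About 1.5 N of friction plus 1.8 N at 0.1 m/s. From about 16 mm before home a sprung detent adds resistance, to about 11 N in all at its hump, 6 mm open; past it the drawer snaps home against a hard stop. Let go short of the hump, it is pushed back out to about 16 mm.
- drawer_push (a point): Point on the outer face (looking to -x) of the drawer's front panel, 30 mm to the right (-y) of its middle, 70 mm above the bench; moves with the drawer; axes as the cabinet's. The panel is 254 mm wide, from 9 to 94 mm above the bench. A dark cup pull sticks out 13 mm from it between 17 and 39 mm above the bench.
- drawer_eye (a point): Centre of the 14 mm hole in the drawer's red eyelet plate (30 mm wide, 8 thick, 112 to 144 mm above the bench) on the drawer front's top edge, moving with the drawer; axes as the cabinet's. In line with the yellow eyelets, 28 mm to the right (-y) of lock_mouth, when the drawer is home.
- bar: Locking bar, about 110 g, balanced about 32 mm ahead of its collar: round steel shaft 10 mm across, 110 long, the last 8 mm tapering to 4; behind it a brass collar 22 across, 6 thick; then a round red grip 14 across, 45 long. Origin: on the axis at the collar's shaft-side face; +x along the shaft to the tip. Starts level in its rack, axis 45 mm above the bench.
- bar_tip (a point): Tip of the bar's shaft, on its axis, 110 mm from the collar's front face. Fingers on the shaft meet the outer eyelet before the collar does, so rest the bar part-way in the eyelets (or lay it down) and take it again by the red grip.
- rack: Wooden rack fixed on the bench; place and yaw vary. Base 180 x 70 x 12 mm; origin: centre of its underside; +x as the bar lying in it. Tail block x = -85 to -37 mm, 62 high, both blocks 34 wide: its open-topped slot sinks the red grip out of reach. Front block x = 59 to 71 mm, 56 high, open slot for the shaft. Collar face near x = -27; shaft free from there to 59. Lift the bar straight up.
- spool_blue: Bystander: blue thread cone standing on the cabinet's top, 44 mm across, 68 mm high; origin centre of underside.
- spool_red: Bystander: brick-red thread cone standing on the bench at the left, 44 mm across, 68 mm high; origin centre of underside.
- glue: Bystander: white glue bottle with blue cap, 52 mm across, 110 mm high, on the bench at the right; origin centre of underside.
- hammer: Bystander: hammer with red handle, 220 mm long, lying on the bench at the right; origin under its middle.
Mind the look-alikes: they are no part of the job. Several things have the shape of the bar; the one meant has the colours described above.

How it is judged:
On the way:
1. the drawer is home at its detent (less than 3 mm open), the bar not yet in (value of joint drawer below 0.003 m and distance between bar_tip and lock_mouth above 0.02 m), for 0.2 s.
At the end, for the whole second after the job is handed in: The drawer is home (less than 3 mm open) and the bar lies at rest through all three eyelets, put in from the left, its collar within 8 mm of the outer eyelet's face and its axis in the holes (within 6 mm and 0.15 rad of their axis) (value of joint drawer below 0.003 m and y of bar in the frame of lock_mouth between -0.004 and 0.008 m and y of bar_tip in the frame of lock_mouth below -0.095 m and x of bar in the frame of lock_mouth between -0.006 and 0.006 m and z of bar in the frame of lock_mouth between -0.006 and 0.006 m and angle between the x axis of bar and the y axis of cabinet, either way round below 0.15 rad and linear speed of bar below 0.02 m/s); the robot touches nothing.
It fails at once if the drawer is slammed (closing faster than 0.5 m/s) (velocity of joint drawer below -0.5 m/s).
It fails at once if the drawer or cabinet is shoved by the hand with more than 80 N (contact force between the fingers and cabinet above 80 N).
It fails at once if a bystander is moved by more than 40 mm (distance of any of spool_blue, spool_red, glue, hammer from where it was at the start of the episode above 0.04 m).
It also fails if it takes over 64 s, if anything falls off the work surface, if the arm or the gripper's body presses on something with over 40 N, if the wrist force passes 120 N, or if a joint passes its speed limit or range.

## Working session

There is one attempt and no reset: what is moved stays moved. The work goes in short steps, Python scripts to look and compute and a tool call to move; the robot and the scene stay as the last step left them, time stands still between calls to the robot, and variables do not carry over. Pictures are saved under pics/ and viewed, at most 10 in all, crops included, and the job is handed in when it is done.

Besides the shell and the picture viewer there is one more tool, called after "Emit:" by a JSON object that holds its "method" and its "body". carry_out: Moves the arm, as the interface text tells. Its arguments: {"type":"object","properties":{"plan":{"type":"array","items":{"type":"array","items":{"type":"array","items":{"type":"number"}}}}},"required":["plan"]}

```bash
mkdir -p pics; ls; cat > h.py <<'E'
import numpy as np, cv2
from bench import get_obs, camera
def snap(n):
    c=camera(n); np.savez(f'pics/{n}.npz',**c); return c
def load(n): return dict(np.load(f'pics/{n}.npz'))
def cloud(c):
    h,w=c['z_map'].shape; K=c['camera_matrix']
    v,u=np.mgrid[0:h,0:w]
    xd=(u-K[0,2])/K[0,0]; yd=(v-K[1,2])/K[1,1]; k=float(c['k1'])
    x,y=xd.copy(),yd.copy()
    for _ in range(8):
        s=1+k*(x*x+y*y); x,y=xd/s,yd/s
    z=c['z_map']; P=np.stack([x*z,-y*z,-z,np.ones_like(z)],-1)
    W=(P@c['cam_to_world'].T)[...,:3]; W[z==0]=np.nan
    return W
def save(im,f): cv2.imwrite(f,cv2.cvtColor(im,cv2.COLOR_RGB2BGR))
E
python3 - <<'E'
from h import *
for n in('scene','top'):
    c=snap(n); save(cv2.resize(c['pixels'],(800,600)),f'pics/{n}0.png'); print(n,c['k1'],c['cam_to_world'].round(3).tolist(),c['camera_matrix'].tolist())
print(get_obs())
E
```

```text
pics
scene -0.1202637561710282 [[-0.792, -0.452, 0.409, 1.092], [0.61, -0.582, 0.537, 0.735], [-0.004, 0.676, 0.737, 0.995], [0.0, 0.0, 0.0, 1.0]] [[429.4690066390866, 0.0, 256.0657097803762], [0.0, 429.4690066390866, 190.0976439750218], [0.0, 0.0, 1.0]]
top -0.0904070829142254 [[-0.005, 0.984, -0.179, 0.373], [-1.0, -0.005, 0.001, 0.049], [-0.0, 0.179, 0.984, 1.277], [0.0, 0.0, 0.0, 1.0]] [[348.04180148783433, 0.0, 254.622558796692], [0.0, 348.04180148783433, 192.6476379858286], [0.0, 0.0, 1.0]]
{'time_s': 0.1, 'q': array([-1.50328738e+00,  1.81492438e-01,  1.60789546e+00, -1.45491558e-05,
        1.35377303e+00, -2.06311562e-01]), 'dq': array([ 0.00144984,  0.00019556, -0.00440158,  0.00149635, -0.00121614,
        0.00160117]), 'joint_efforts': array([ 1.91768545e-04, -4.45881200e+01, -3.52236485e+01, -3.86706224e-04,
        4.14438400e-03, -1.21193449e-05]), 'eef_pos': array([ 0.15545926, -0.55308268,  0.23046585]), 'eef_rot': array([-7.82740383e-04,  9.90641902e-01,  1.36484455e-01,  4.72907447e-05]), 'wrist_force': array([-0.51403504,  0.59164506,  0.25021346]), 'torque': array([ 0.04384553, -0.0467888 , -0.03647171]), 'grasp_force': 0.0, 'opening': 1.0017940698050714}
```

View pics/scene0.png

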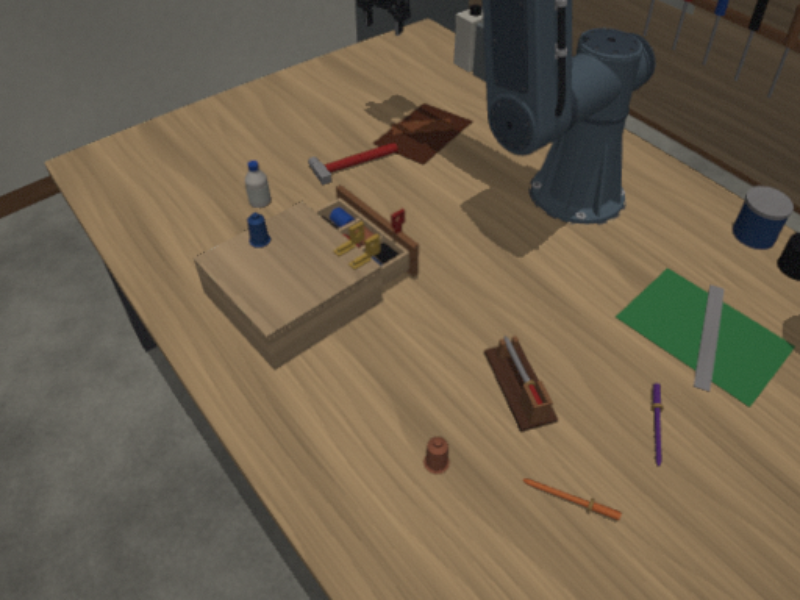

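View pics/top0.png

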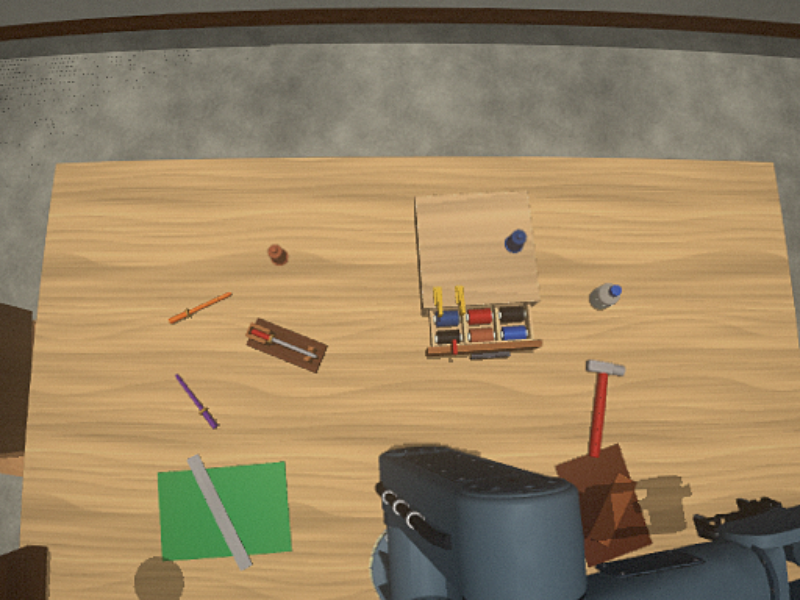

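The scene shows three bar-shaped things: orange at (572,498), purple at (657,425), and a steel shaft with a red grip in the brown rack at (522,370). The one in the rack fits the colours. The drawer front is open, with its red eyelet at (398,220) and the yellow eyelets at (355,235) and (372,245). The top view shows the same layout: rack at (287,345), yellow eyelets at (437,297) and (460,297), red eyelet at (455,348). I'll measure these and crop to confirm the bar.

```bash
cat > m.py <<'E'
from h import *
def masks(c,W):
    hsv=cv2.cvtColor(c['pixels'],cv2.COLOR_RGB2HSV).astype(int); return hsv[...,0],hsv[...,1],hsv[...,2]
def box(P):
    (cx,cy),(w,h),a=cv2.minAreaRect((P[:,:2]*1000).astype(np.float32)); return np.round([cx,cy,w,h,a],1)
E
python3 - <<'E'
from m import *
for n in('top','scene'):
    c=load(n);W=cloud(c);H,S,V=masks(c,W);x,y,z=W[...,0],W[...,1],W[...,2]
    print(n)
    t=(z>.092)&(z<.106)&(x>.3)&(y<.3)&(y>-.25)&(x<.95)
    k,lab,st,ce=cv2.connectedComponentsWithStats(t.astype(np.uint8))
    for i in range(1,k):
        if st[i,4]>60: P=W[lab==i];print('top z',np.median(P[:,2]).round(4),len(P),box(P))
    reg=(x>.3)&(x<.75)&(y>-.2)&(y<.3)
    for nm,m in(('yel',(H>20)&(H<32)&(S>150)&(z>.108)&(z<.16)&reg),('redeye',((H<8)|(H>172))&(S>120)&(z>.102)&(z<.16)&reg)):
        P=W[m];print(nm,len(P),P.min(0).round(3),P.max(0).round(3),np.median(P,0).round(4))
    r=(x>.3)&(x<.75)&(y>.25)&(y<.65)
    m=r&(z>.007)&(z<.017)
    k,lab,st,ce=cv2.connectedComponentsWithStats(m.astype(np.uint8))
    i=1+st[1:,4].argmax();bb=W[lab==i];print('rackbase',len(bb),box(bb),bb.mean(0))
    near=r&(np.hypot(x-np.median(bb[:,0]),y-np.median(bb[:,1]))<.13)
    for nm,m in(('steel',near&(S<70)&(z>.035)&(z<.06)),('grip',near&((H<8)|(H>172))&(S>150)&(z>.035)),('blocks',near&(z>.045))):
        P=W[m];print(nm,len(P),box(P),P.mean(0).round(4),P[:,2].max().round(4),'zmed',np.median(P[:,2]))
s=load('scene')['pixels'][205:285,300:370]; 
t=load('top')['pixels'][190:250,150:220]
e=load('scene')['pixels'][115:185,200:280]
f=lambda a:cv2.resize(a,(390,390),interpolation=cv2.INTER_CUBIC)
save(np.hstack([f(s),f(e)]),'pics/crop1.png')
E
```

```text
top
top z 0.0997 4884 [ 709.1 -126.7  261.2  258.     3.1]
top z 0.0938 111 [ 486.5 -143.5   14.4  129.6    3. ]
yel 95 [ 0.552 -0.093  0.108] [ 0.618 -0.035  0.148] [ 0.5773 -0.0804  0.1355]
redeye 24 [ 0.468 -0.074  0.136] [ 0.497 -0.066  0.147] [ 0.479  -0.0699  0.143 ]
rackbase 284 [484.3 323.4 167.9  30.5  67.8] [0.48111088 0.32012583 0.01126875]
steel 67 [493.6 293.2  90.2   9.1  68. ] [0.4936 0.2934 0.0483] 0.0549 zmed 0.04841682588143015
grip 41 [521.5 363.5  40.8  12.4  68.6] [0.5215 0.3638 0.0496] 0.0553 zmed 0.050142074451175356
blocks 212 [503.6 317.8 154.7  34.1  68. ] [0.5108 0.3367 0.0539] 0.067 zmed 0.051708685321124825
scene
top z 0.0982 5181 [ 700.2 -124.1  288.1  262.7    2.7]
yel 133 [ 0.556 -0.091  0.108] [ 0.616 -0.029  0.144] [ 0.578  -0.0396  0.1191]
redeye 81 [ 0.472 -0.073  0.102] [ 0.501 -0.06   0.145] [ 0.4878 -0.0647  0.126 ]
rackbase 596 [514.8 324.7 154.9  70.9  74.6] [0.52153741 0.32000274 0.01148475]
steel 103 [496.9 292.   97.7  14.8  65.3] [0.4961 0.2914 0.0483] 0.0547 zmed 0.048437091939088184
grip 50 [523.6 362.4  39.6  16.6  56.2] [0.5227 0.3631 0.051 ] 0.0654 zmed 0.0504003159058663
blocks 397 [505.7 318.7 159.9  37.1  68.9] [0.5159 0.3434 0.0538] 0.0655 zmed 0.05225815255492661
```

View pics/crop1.png

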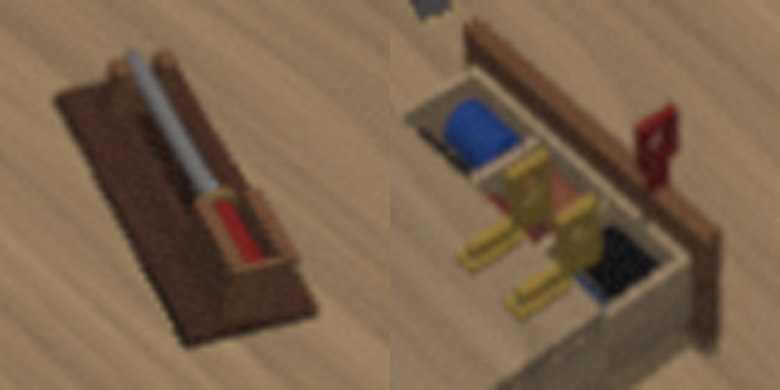

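The crop confirms it: the rack holds the bar with the grey steel shaft and red grip, its tip toward the robot. The right half shows the two yellow plates on the cabinet and the red plate on the drawer front. Next I fit everything in the cabinet frame.

```bash
cat >> m.py <<'E'
yaw=np.radians(3.0); R=np.array([[np.cos(yaw),-np.sin(yaw)],[np.sin(yaw),np.cos(yaw)]]); C0=np.array([.709,-.127])
def tocab(P): Q=P.copy(); Q[...,:2]=(P[...,:2]-C0)@R; return Q
def tow(a,b): return C0+R@np.array([a,b])
E
python3 - <<'E'
from m import *
pc=lambda a:(np.nanpercentile(a,[2,10,50,90,98])*1000).round(1)
for n in('top','scene'):
    c=load(n);W=cloud(c);H,S,V=masks(c,W);Q=tocab(W);x,y,z=Q[...,0],Q[...,1],Q[...,2]
    reg=(x>-.3)&(x<.0)&(abs(y)<.15)
    yl=(H>20)&(H<32)&(S>150)&(z>.108)&(z<.16)&reg
    sp=np.median(y[yl]); k=(y[yl].min()+y[yl].max())/2
    for nm,m in(('outer',yl&(y>k)),('inner',yl&(y<k)),('red',((H<8)|(H>172))&(S>120)&(z>.108)&(z<.16)&reg)):
        print(n,nm,m.sum(),'x',pc(x[m]),'y',pc(y[m]),'z',pc(z[m]))
        u=m&(z>.122); print('   hi x',pc(x[u]),'y',pc(y[u]))
    p=(z>.08)&(z<.0975)&(x<-.15)&(x>-.26)&(abs(y)<.14); print('panel x',pc(x[p]),'y',pc(y[p]),p.sum())
    t=(z>.096)&(z<.104)&(x>-.2)&(x<.2)&(abs(y)<.2); print('cabtop x',pc(x[t])[[0,-1]],np.nanmin(x[t]),np.nanmax(x[t]),'y',np.nanmin(y[t]),np.nanmax(y[t]))
print(tow(-.25,-.03),tow(-.13,.09))
E
```

```text
top outer 47 x [-152.7 -150.3 -127.  -100.5  -94.1] y [90.7 91.1 94.8 97.9 98.2] z [108.7 111.1 133.5 144.6 147.9]
   hi x [-152.6 -150.6 -137.  -125.4 -123.9] y [91.  91.6 94.8 98.  98.1]
top inner 48 x [-152.2 -150.  -128.3  -99.6  -92.2] y [42.1 42.6 46.4 49.9 50.5] z [109.4 109.9 137.3 145.5 146.4]
   hi x [-152.5 -150.4 -140.4 -125.6 -122.7] y [42.2 42.5 46.1 49.6 50.2]
top red 24 x [-237.8 -236.8 -226.7 -211.7 -208.7] y [65.6 66.  69.3 72.2 72.8] z [136.7 139.1 143.  145.6 146.3]
   hi x [-237.8 -236.8 -226.7 -211.7 -208.7] y [65.6 66.  69.3 72.2 72.8]
panel x [-230.2 -229.4 -222.9 -216.9 -215.4] y [-122.  -101.4   -5.3  101.6  121.5] 320
cabtop x [-125.1  124.4] -0.13062080627144376 0.13064323329261235 y -0.13373353911461466 0.12929780207477873
scene outer 69 x [-146.6 -143.9 -129.6 -110.5  -95.6] y [ 93.9  95.6  99.1 101.2 103. ] z [109.2 110.  119.5 141.3 143.3]
   hi x [-145.6 -143.9 -132.4 -120.3 -119.6] y [ 93.4  95.5  98.5 101.  102.2]
scene inner 64 x [-144.3 -142.2 -124.3 -101.6  -91.9] y [42.9 46.  50.3 53.3 54.6] z [108.2 108.7 116.5 142.4 143.1]
   hi x [-145.  -143.4 -133.4 -121.5 -119.5] y [42.7 46.1 49.5 52.5 54. ]
scene red 74 x [-232.6 -229.4 -219.2 -206.3 -204.6] y [66.5 68.8 73.7 76.7 77.4] z [112.  114.7 128.7 141.8 143. ]
   hi x [-232.8 -230.3 -220.8 -206.3 -205.3] y [67.4 69.6 73.2 76.4 77.1]
panel x [-227.6 -224.5 -216.  -211.7 -210.6] y [-121.4  -98.6    4.4  108.3  124.7] 347
cabtop x [-121.7  129.2] -0.15041355260034758 0.13559787425973238 y -0.13244441198643855 0.13423533419559364
[ 0.46091269 -0.17004288] [ 0.57446792 -0.04392702]
```

Emit:
{"method": "carry_out", "body": {"plan": [[[0.022,0.03,0,0,0,-0.05,0],[0.044,0.06,0,0,0,-0.1,0],[0.066,0.09,0,0,0,-0.15,0],[0.088,0.12,0,0,0,-0.2,0],[0.11,0.15,0,0,0,-0.222,0]]]}}

```text
time_s: 0.52
eef_pos: [0.266, -0.4018, 0.2308]
eef_rot: [-0.0, 1.0, 0.024, -0.0]
wrist_force: [1.2, -0.4, 0.4]
opening: 0.299
grasp_force: 0.0
```

Emit:
{"method": "carry_out", "body": {"plan": [[[0.022,0.03,0,0,0,0,0],[0.044,0.06,0,0,0,0,0],[0.066,0.09,0,0,0,0,0],[0.088,0.12,0,0,0,0,0],[0.11,0.15,0,0,0,0,0]]]}}

```text
time_s: 0.93
eef_pos: [0.376, -0.2518, 0.2311]
eef_rot: [-0.0, 1.0, 0.026, -0.0]
wrist_force: [0.6, -0.6, -0.3]
opening: 0.003
grasp_force: 0.0
```

Emit:
{"method": "carry_out", "body": {"plan": [[[0.02,0.027,-0.01,0,0,0,0],[0.04,0.054,-0.03,0,0,0,0],[0.06,0.082,-0.06,0,0,0,0],[0.06,0.082,-0.09,0,0,0,0],[0.06,0.082,-0.12,0,0,0,0]]]}}

```text
time_s: 1.35
eef_pos: [0.4363, -0.1694, 0.11]
eef_rot: [0.0, 1.0, 0.028, 0.0]
wrist_force: [0.0, 1.1, 0.1]
opening: 0.001
grasp_force: 0.0
```

Emit:
{"method": "carry_out", "body": {"plan": [[[0,0,-0.025,0,0,0,0],[0,0,-0.048,0,0,0,0],[0.008,0,-0.048,0,0,0,0],[0.016,0.001,-0.048,0,0,0,0],[0.024,0.001,-0.048,0,0,0,0]]]}}

```text
time_s: 1.77
eef_pos: [0.4612, -0.1711, 0.0645]
eef_rot: [0.0, 1.0, 0.026, 0.001]
wrist_force: [1.1, 0.2, 0.2]
opening: -0.001
grasp_force: 0.0
```

Emit:
{"method": "carry_out", "body": {"plan": [[[0.007,0,0,0,0,0,0],[0.014,0.001,0,0,0,0,0],[0.021,0.001,0,0,0,0,0],[0.028,0.001,0,0,0,0,0],[0.035,0.002,0,0,0,0,0]]]}}

```text
time_s: 2.18
eef_pos: [0.4953, -0.1689, 0.0638]
eef_rot: [0.0, 1.0, 0.026, 0.0]
wrist_force: [-2.2, -2.9, 1.4]
opening: -0.001
grasp_force: 1.5
```

Emit:
{"method": "carry_out", "body": {"plan": [[[0.007,0,0,0,0,0,0],[0.014,0.001,0,0,0,0,0],[0.021,0.001,0,0,0,0,0],[0.028,0.001,0,0,0,0,0],[0.035,0.002,0,0,0,0,0]]]}}

```text
time_s: 2.6
eef_pos: [0.53, -0.1666, 0.0631]
eef_rot: [0.0, 1.0, 0.026, -0.0]
wrist_force: [-2.9, -2.1, 0.5]
opening: 0.0
grasp_force: 1.5
```

Emit:
{"method": "carry_out", "body": {"plan": [[[0.003,0,0,0,0,0,0],[0.006,0,0,0,0,0,0],[0.009,0,0,0,0,0,0],[0.012,0.001,0,0,0,0,0],[0.015,0.001,0,0,0,0,0]]]}}

```text
time_s: 3.02
eef_pos: [0.5414, -0.166, 0.0631]
eef_rot: [-0.0, 1.0, 0.026, -0.004]
wrist_force: [-20.5, -3.6, 14.4]
opening: -0.0
grasp_force: 10.4
```

Emit:
{"method": "carry_out", "body": {"plan": [[[0.001,0,0,0,0,0,0],[0.002,0,0,0,0,0,0],[0.003,0,0,0,0,0,0],[0.004,0,0,0,0,0,0],[0.005,0,0,0,0,0,0]]]}}

```text
time_s: 3.43
eef_pos: [0.545, -0.1658, 0.0631]
eef_rot: [-0.001, 1.0, 0.026, -0.005]
wrist_force: [-24.3, -2.4, 17.5]
opening: 0.0
grasp_force: 12.1
```

```bash
python3 - <<'E'
from m import *
for n in('top','scene'):
    c=snap(n);W=cloud(c);H,S,V=masks(c,W);Q=tocab(W);x,y,z=Q[...,0],Q[...,1],Q[...,2]
    m=((H<8)|(H>172))&(S>120)&(z>.112)&(z<.15)&(x>-.25)&(x<0)&(y>.05)&(y<.09)
    print(n,m.sum(),(np.percentile(x[m],[5,50,95])*1000).round(1))
    if n=='scene': save(cv2.resize(c['pixels'][90:240,110:310],(800,600),interpolation=cv2.INTER_CUBIC),'pics/push.png')
o=get_obs();print(o['wrist_force'],o['torque'],o['eef_pos'])
E
```

```text
top 26 [-162.4 -150.4 -136.3]
scene 43 [-156.3 -141.  -130.8]
[-20.3966507   -1.21223784  13.90755632] [-0.27879801  2.87325185  0.05546535] [ 0.54539237 -0.16575163  0.0631373 ]
```

View pics/push.png

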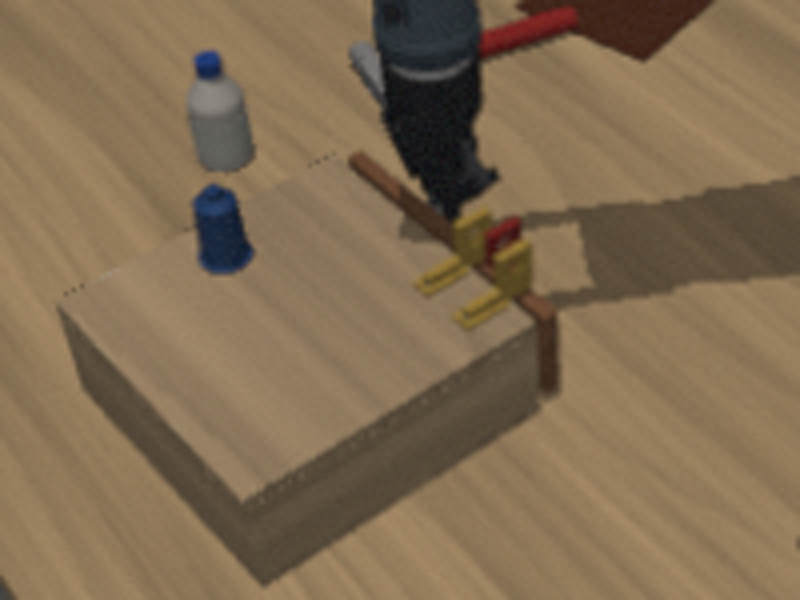

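The red plate is about 10 mm short of the yellow ones, so the drawer is in the detent ramp, not jammed. I'll push on in small steps.

Emit:
{"method": "carry_out", "body": {"plan": [[[0.001,0,0,0,0,0,0],[0.002,0,0,0,0,0,0],[0.003,0,0,0,0,0,0],[0.004,0,0,0,0,0,0],[0.004,0,0,0,0,0,0]]]}}

```text
time_s: 3.95
eef_pos: [0.5526, -0.1654, 0.0632]
eef_rot: [-0.0, 1.0, 0.026, -0.001]
wrist_force: [-1.6, 0.3, -0.5]
opening: -0.005
grasp_force: 0.5
```

Emit:
{"method": "carry_out", "body": {"plan": [[[0.001,0,0,0,0,0,0],[0.002,0,0,0,0,0,0],[0.003,0,0,0,0,0,0],[0.003,0,0,0,0,0,0],[0.003,0,0,0,0,0,0]]]}}

```text
time_s: 4.37
eef_pos: [0.5556, -0.1653, 0.0632]
eef_rot: [-0.0, 1.0, 0.026, -0.001]
wrist_force: [-7.9, 1.9, 4.0]
opening: 0.001
grasp_force: 3.7
```

```bash
cat > eyes.py <<'E'
from m import *
for n in('top','scene'):
    c=snap(n);W=cloud(c);H,S,V=masks(c,W);Q=tocab(W);x,y,z=Q[...,0],Q[...,1],Q[...,2]
    r=(z>.125)&(z<.15)&(x>-.25)&(x<0)&(y>.03)&(y<.12)
    for nm,m in (('red',r&((H<8)|(H>172))&(S>120)),('outer',r&(H>20)&(H<32)&(S>140)&(y>.08)),('inner',r&(H>20)&(H<32)&(S>140)&(y<.065))):
        print(n,nm,m.sum(),(np.percentile(x[m],[5,50,95])*1000).round(1) if m.any() else '')
E
python3 eyes.py
```

```text
top red 23 [-152.6 -142.2 -125.9]
top outer 23 [-152.3 -137.2 -124.2]
top inner 25 [-152.4 -139.5 -125.2]
scene red 42 [-145.1 -133.  -119.8]
scene outer 34 [-143.3 -129.7 -121.2]
scene inner 25 [-144.4 -127.9 -119.8]
```

Emit:
{"method": "carry_out", "body": {"plan": [[[-0.03,0,0,0,0,0,0],[-0.05,0,0.03,0,0,0,0],[-0.05,0,0.065,0,0,0,0.5],[-0.05,0,0.1,0,0,0,1],[-0.05,0,0.137,0,0,0,1]]]}}

```text
time_s: 4.88
eef_pos: [0.5065, -0.1656, 0.2017]
eef_rot: [0.0, 1.0, 0.026, 0.0]
wrist_force: [0.4, 0.3, 0.7]
opening: 0.422
grasp_force: 0.0
```

Emit:
{"method": "carry_out", "body": {"plan": [[[0,0.04,0,0,0,0.12,1],[0,0.08,0,0,0,0.24,1],[0,0.12,0,0,0,0.36,1],[0,0.16,0,0,0,0.48,1],[0,0.2,0,0,0,0.6,1]]]}}

```text
time_s: 5.3
eef_pos: [0.5072, 0.0361, 0.201]
eef_rot: [0.001, 0.947, 0.323, 0.001]
wrist_force: [1.0, -0.4, 0.3]
opening: 0.996
grasp_force: 0.0
```

Emit:
{"method": "carry_out", "body": {"plan": [[[0,0.04,0,0,0,0.12,1],[0,0.08,0,0,0,0.24,1],[0,0.12,0,0,0,0.36,1],[0,0.16,0,0,0,0.48,1],[0,0.2,0,0,0,0.54,1]]]}}

```text
time_s: 5.72
eef_pos: [0.507, 0.2369, 0.2009]
eef_rot: [0.0, 0.826, 0.564, 0.001]
wrist_force: [1.3, 0.7, 0.2]
opening: 0.999
grasp_force: 0.0
```

Emit:
{"method": "carry_out", "body": {"plan": [[[0,0.03,0,0,0,0,1],[0,0.06,0,0,0,0,1],[0,0.087,-0.03,0,0,0,1],[0,0.087,-0.06,0,0,0,1],[0,0.087,-0.08,0,0,0,1]]]}}

```text
time_s: 6.13
eef_pos: [0.5059, 0.3235, 0.1181]
eef_rot: [-0.0, 0.827, 0.563, 0.0]
wrist_force: [-1.0, -0.4, -1.2]
opening: 1.001
grasp_force: 0.0
```

```bash
python3 - <<'E'
from m import *
from scipy.spatial.transform import Rotation as Ro
o=get_obs();print(o['eef_pos'],o['wrist_force'],np.degrees(np.arctan2(*Ro.from_quat(o['eef_rot'],scalar_first=True).as_matrix()[[1,0],1])))
import runpy; runpy.run_path('eyes.py')
E
```

```text
[0.50586025 0.32345759 0.11812266] [-0.96545765 -0.41544608 -1.21725807] -21.541835582327085
top red 21 [-152.2 -141.9 -125.1]
top outer 22 [-152.3 -136.9 -124.1]
top inner 26 [-152.4 -139.9 -124. ]
scene red 40 [-145.  -131.8 -120.4]
scene outer 31 [-144.7 -129.3 -120.4]
scene inner 26 [-146.3 -129.4 -120.3]
```

Emit:
{"method": "carry_out", "body": {"plan": [[[0,-0.001,-0.025,0,0,0,1],[0,-0.001,-0.05,0,0,0,1],[0,-0.001,-0.07,0,0,0,1],[0,-0.001,-0.08,0,0,0,1],[0,-0.001,-0.088,0,0,0,1]]]}}

```text
time_s: 6.65
eef_pos: [0.5073, 0.3204, 0.0325]
eef_rot: [0.0, 0.828, 0.561, 0.0]
wrist_force: [0.5, -0.7, 0.6]
opening: 1.003
grasp_force: 0.0
```

Emit:
{"method": "carry_out", "body": {"plan": [[[0,0,0,0,0,0,0.6],[0,0,0,0,0,0,0],[0,0,0,0,0,0,0],[0,0,0,0,0,0,0],[0,0,0,0,0,0,0]]]}}

```text
time_s: 7.07
eef_pos: [0.5073, 0.3207, 0.0335]
eef_rot: [0.0, 0.828, 0.561, 0.001]
wrist_force: [-0.1, -0.3, -0.1]
opening: 0.299
grasp_force: 0.0
```

Emit:
{"method": "carry_out", "body": {"plan": [[[0,0,0,0,0,0,0],[0,0,0,0,0,0,0],[0,0,0,0,0,0,0],[0,0,0,0,0,0,0],[0,0,0,0,0,0,0]]]}}

```text
time_s: 7.48
eef_pos: [0.507, 0.3206, 0.0331]
eef_rot: [0.0, 0.828, 0.561, 0.001]
wrist_force: [-1.1, -0.4, 6.1]
opening: 0.085
grasp_force: 58.7
```

Emit:
{"method": "carry_out", "body": {"plan": [[[0,0,0.01,0,0,0,0],[0,0,0.03,0,0,0,0],[0,0,0.055,0,0,0,0],[0,0,0.08,0,0,0,0],[0,0,0.1,0,0,0,0]]]}}

```text
time_s: 7.9
eef_pos: [0.5066, 0.3205, 0.1343]
eef_rot: [0.0, 0.828, 0.561, 0.0]
wrist_force: [0.1, 0.3, -0.6]
opening: 0.088
grasp_force: 58.6
```

Emit:
{"method": "carry_out", "body": {"plan": [[[0.01,-0.03,0,0,0,0.09,0],[0.02,-0.065,0,0,0,0.18,0],[0.03,-0.1,0,0,0,0.27,0],[0.04,-0.135,0,0,0,0.36,0],[0.045,-0.165,0,0,0,0.433,0]]]}}

```text
time_s: 8.32
eef_pos: [0.5521, 0.1533, 0.1328]
eef_rot: [0.0, 0.686, 0.727, 0.0]
wrist_force: [1.1, 0.0, -1.6]
opening: 0.092
grasp_force: 58.7
```

Emit:
{"method": "carry_out", "body": {"plan": [[[0.004,-0.02,-0.004,0,0,0,0],[0.009,-0.04,-0.008,0,0,0,0],[0.009,-0.05,-0.013,0,0,0,0],[0.009,-0.055,-0.017,0,0,0,0],[0.009,-0.055,-0.017,0,0,0,0]]]}}

```text
time_s: 8.73
eef_pos: [0.5594, 0.0999, 0.1141]
eef_rot: [-0.001, 0.688, 0.726, -0.001]
wrist_force: [-0.1, 0.1, -0.9]
opening: 0.087
grasp_force: 58.6
```

```bash
cat > bar.py <<'E'
from m import *
from scipy.spatial.transform import Rotation as Ro
o=get_obs();print(o['eef_pos'].round(4),o['wrist_force'].round(1),'tooly',np.degrees(np.arctan2(*Ro.from_quat(o['eef_rot'],scalar_first=True).as_matrix()[[1,0],1])).round(2))
for n in('top','scene'):
    c=snap(n);W=cloud(c);H,S,V=masks(c,W);Q=tocab(W);x,y,z=Q[...,0],Q[...,1],Q[...,2]
    r=(z>.09)&(z<.16)&(x>-.2)&(x<-.07)&(y>.03)&(y<.36)
    for nm,m in (('grip',r&((H<6)|(H>174))&(S>140)&(y>.12)),('brass',r&(H>12)&(H<35)&(S>90)&(y>.104)&(z>.11)),('steel',r&(S<90)&(V>70)&(y>.103)&(z>.118)&(z<.14)),
      ('outer',r&(z>.12)&(H>20)&(H<32)&(S>140)&(y>.08)&(y<.106)),('inner',r&(z>.12)&(H>20)&(H<32)&(S>140)&(y<.065))):
        if m.sum()>3: print(n,nm,m.sum(),*[(np.percentile(a[m],[3,50,97])*1000).round(1) for a in(x,y,z)])
        if nm in('grip','steel') and m.sum()>20:
            p=np.polyfit(y[m],x[m],1);q=np.polyfit(y[m],z[m],1);print('   dx/dy',p[0].round(3),'dz/dy',q[0].round(3))
E
python3 bar.py; python3 - <<'E'
from h import *
a=load('top')['pixels'][130:230,210:310]; b=load('scene')['pixels'][100:220,200:320]
f=lambda a:cv2.resize(a,(400,400),interpolation=cv2.INTER_CUBIC)
save(np.hstack([f(a),f(b)]),'pics/pre.png')
E
```

```text
[0.5594 0.0999 0.1141] [-0.1  0.1 -0.9] tooly 3.02
top grip 26 [-144.5 -140.8 -134.5] [275.3 288.2 298.3] [127.3 130.1 134.4]
   dx/dy 0.013 dz/dy 0.119
top steel 30 [-142.  -138.3 -133.8] [144.6 161.2 202.1] [125.1 128.9 133.1]
   dx/dy -0.03 dz/dy 0.009
top outer 27 [-152.7 -137.  -123.5] [91.4 94.8 98.1] [120.8 142.5 146.5]
top inner 28 [-152.3 -139.6 -123.9] [42.3 46.5 50. ] [121.3 143.5 147.6]
scene grip 57 [-138.5 -133.  -128.7] [261.7 282.8 303.7] [124.1 130.1 133.9]
   dx/dy 0.019 dz/dy 0.018
scene brass 38 [-162.  -133.7 -121.6] [233.4 256.8 305.3] [117.4 128.3 157.6]
scene steel 25 [-146.9 -133.4 -123.7] [146.5 161.9 248.2] [122.1 127.3 134.2]
   dx/dy 0.002 dz/dy 0.014
scene outer 37 [-146.3 -128.8 -120.6] [ 93.1  97.9 100.7] [120.9 139.  143.1]
scene inner 30 [-143.6 -124.8 -120. ] [46.8 50.1 52.8] [121.4 138.2 145. ]
```

View pics/pre.png

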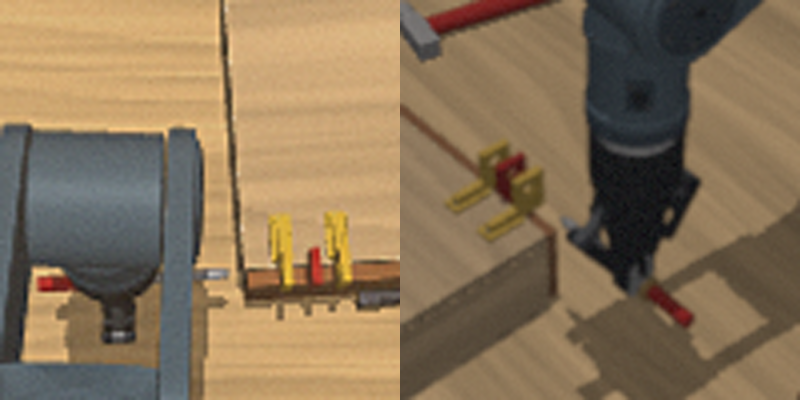

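The shaft and holes agree in x to about 1 mm in both views. In the crop the tip at (225,273) points at the eyelets and is about 2.5 mm low, so I raise it and go in slowly.

Emit:
{"method": "carry_out", "body": {"plan": [[[0,-0.008,0.001,0,0,0,0],[0.001,-0.018,0.002,0,0,0,0],[0.0015,-0.026,0.0025,0,0,0,0],[0.002,-0.033,0.0025,0,0,0,0],[0.002,-0.038,0.0025,0,0,0,0]]]}}

```text
time_s: 9.25
eef_pos: [0.5628, 0.0613, 0.1181]
eef_rot: [0.0, 0.688, 0.726, 0.0]
wrist_force: [0.2, 0.2, -0.9]
opening: 0.085
grasp_force: 58.6
```

Emit:
{"method": "carry_out", "body": {"plan": [[[0.0002,-0.004,0,0,0,0,0],[0.0004,-0.008,0,0,0,0,0],[0.0006,-0.012,0,0,0,0,0],[0.0008,-0.016,0,0,0,0,0],[0.001,-0.02,0,0,0,0,0]]]}}

```text
time_s: 9.67
eef_pos: [0.5635, 0.0421, 0.1177]
eef_rot: [-0.0, 0.688, 0.726, -0.0]
wrist_force: [0.2, 0.4, -1.7]
opening: 0.089
grasp_force: 58.6
```

```bash
python3 bar.py
```

```text
[0.5635 0.0421 0.1177] [ 0.2  0.4 -1.7] tooly 3.1
top grip 28 [-142.2 -138.6 -134.5] [210.6 224.6 237.9] [130.9 134.7 138.3]
   dx/dy 0.066 dz/dy 0.065
top steel 8 [-140.  -138.5 -136.1] [127.9 132.9 138. ] [129.9 131.8 136.7]
top outer 17 [-153.1 -140.2 -125.2] [91.  93.  96.3] [137.8 142.5 148.1]
top inner 28 [-152.8 -138.3 -123.5] [42.6 47.3 50.1] [122.8 143.1 146.4]
scene grip 55 [-136.7 -131.7 -127.8] [201.5 224.4 245.2] [128.8 133.3 136.8]
   dx/dy -0.011 dz/dy 0.047
scene brass 35 [-152.7 -138.3 -125.5] [183.5 197.3 245.5] [123.7 133.3 159.4]
scene steel 12 [-146.6 -125.3 -117.5] [180.6 186.  189.3] [118.5 127.1 133.4]
scene outer 23 [-146.6 -127.4 -119.8] [ 92.7  96.2 102.2] [121.1 140.5 145.1]
scene inner 28 [-144.2 -127.7 -120.8] [44.5 50.4 53.9] [121.  139.6 144.3]
```

Emit:
{"method": "carry_out", "body": {"plan": [[[0.0002,-0.004,-0.001,0,0,0,0],[0.0004,-0.008,-0.001,0,0,0,0],[0.0006,-0.012,-0.001,0,0,0,0],[0.0008,-0.016,-0.001,0,0,0,0],[0.001,-0.02,-0.001,0,0,0,0]]]}}

```text
time_s: 10.18
eef_pos: [0.5646, 0.022, 0.1168]
eef_rot: [0.0, 0.688, 0.726, 0.0]
wrist_force: [-0.9, -0.3, -0.8]
opening: 0.087
grasp_force: 58.6
```

Emit:
{"method": "carry_out", "body": {"plan": [[[0.0002,-0.004,0,0,0,0,0],[0.0004,-0.008,0,0,0,0,0],[0.0006,-0.012,0,0,0,0,0],[0.0008,-0.016,0,0,0,0,0],[0.001,-0.02,0,0,0,0,0]]]}}

```text
time_s: 10.6
eef_pos: [0.5655, 0.002, 0.1168]
eef_rot: [0.0, 0.688, 0.726, 0.0]
wrist_force: [-0.4, -0.1, -1.0]
opening: 0.089
grasp_force: 58.6
```

Emit:
{"method": "carry_out", "body": {"plan": [[[0.0002,-0.004,0,0,0,0,0],[0.0004,-0.008,0,0,0,0,0],[0.0006,-0.012,0,0,0,0,0],[0.0008,-0.016,0,0,0,0,0],[0.0008,-0.016,0,0,0,0,0]]]}}

```text
time_s: 11.02
eef_pos: [0.5664, -0.0144, 0.1168]
eef_rot: [0.0, 0.688, 0.726, -0.0]
wrist_force: [0.5, 0.1, -1.0]
opening: 0.086
grasp_force: 58.8
```

```bash
python3 bar.py; python3 - <<'E'
from h import *
a=load('top')['pixels'][130:230,210:310]; b=load('scene')['pixels'][100:220,200:320]
f=lambda a:cv2.resize(a,(400,400),interpolation=cv2.INTER_CUBIC)
save(np.hstack([f(a),f(b)]),'pics/in1.png')
E
```

```text
[ 0.5664 -0.0144  0.1168] [ 0.5  0.1 -1. ] tooly 3.06
top grip 25 [-142.6 -139.1 -133.4] [147.2 158.2 171.5] [128.8 134.5 137.9]
   dx/dy 0.074 dz/dy -0.012
scene grip 51 [-138.  -132.2 -128.2] [146.8 169.7 190. ] [127.9 131.8 135.8]
   dx/dy -0.013 dz/dy 0.025
scene brass 28 [-152.8 -135.2 -122.9] [124.5 141.  188.2] [121.8 132.4 158.7]
scene steel 7 [-146.7 -125.1 -123.5] [128.6 132.7 134. ] [119.6 129.7 136.6]
scene outer 5 [-126.3 -123.  -119.8] [ 93.3  99.1 101. ] [120.9 123.8 125.9]
```

View pics/in1.png

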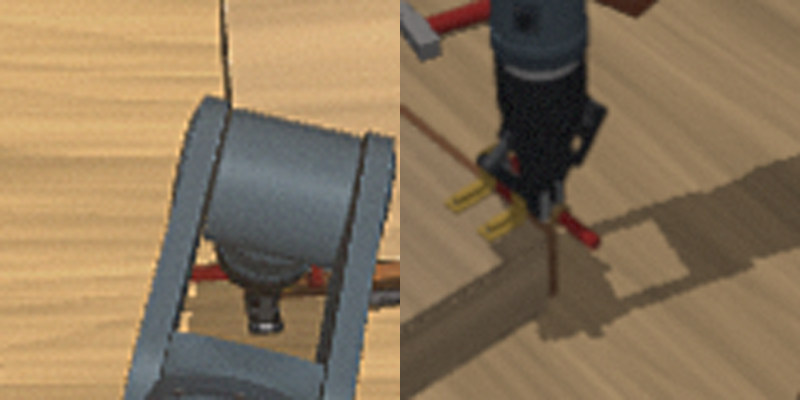

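Emit:
{"method": "carry_out", "body": {"plan": [[[0,0,0,0,0,0,0.15],[0,0,0,0,0,0,0.3],[0,0,0,0,0,0,0.6],[0,0,0,0,0,0,0.6],[0,0,0,0,0,0,0.6]]]}}

```text
time_s: 11.53
eef_pos: [0.5664, -0.0134, 0.1169]
eef_rot: [0.0, 0.688, 0.726, 0.0]
wrist_force: [0.8, -0.6, 0.1]
opening: 0.602
grasp_force: 0.0
```

Emit:
{"method": "carry_out", "body": {"plan": [[[-0.0005,0.01,-0.001,0,0,0,0.6],[-0.001,0.02,-0.002,0,0,0,0.6],[-0.0015,0.03,-0.003,0,0,0,0.6],[-0.002,0.04,-0.003,0,0,0,0.6],[-0.0025,0.046,-0.003,0,0,0,0.6]]]}}

```text
time_s: 11.95
eef_pos: [0.5634, 0.0343, 0.1136]
eef_rot: [-0.0, 0.687, 0.726, 0.0]
wrist_force: [-0.1, 0.5, -0.7]
opening: 0.597
grasp_force: 0.0
```

```bash
python3 bar.py; python3 - <<'E'
from h import *
a=load('top')['pixels'][130:230,210:310]; b=load('scene')['pixels'][100:220,200:320]
f=lambda a:cv2.resize(a,(400,400),interpolation=cv2.INTER_CUBIC)
save(np.hstack([f(a),f(b)]),'pics/rel.png')
E
```

```text
[0.5634 0.0343 0.1136] [-0.1  0.5 -0.7] tooly 3.16
top steel 11 [-142.9 -140.6 -136.6] [117.6 124.5 130.3] [124.4 128.8 131.2]
top inner 28 [-153.  -138.4 -123.5] [42.6 46.3 50.6] [133.3 143.3 146.7]
scene grip 38 [-137.1 -132.3 -128.9] [156.5 172.3 191.6] [119.7 124.6 127.8]
   dx/dy 0.011 dz/dy -0.042
scene brass 24 [-177.2 -159.9 -109. ] [157.5 177.2 190. ] [112.6 122.9 152.5]
scene steel 14 [-165.9 -108.4 -102.4] [179.1 181.1 182.9] [119.6 127.4 137.2]
scene inner 31 [-146.2 -126.6 -120.4] [45.2 49.5 52.1] [121.8 139.6 144.3]
```

View pics/rel.png

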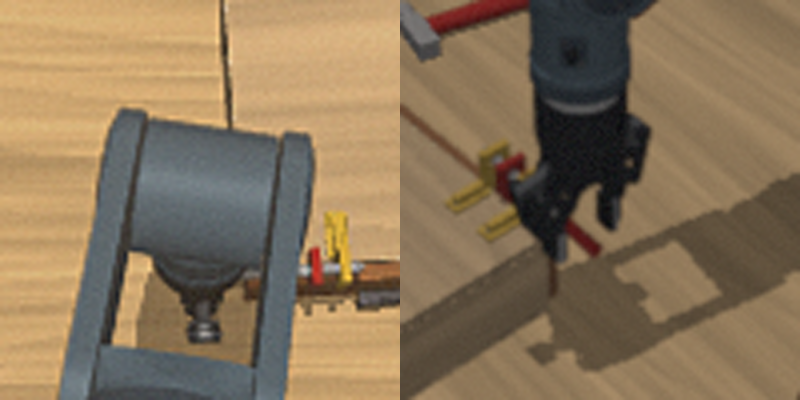

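The bar rests through all three eyelets, with the shaft visible past the inner plate at (345,268), and the grip has drooped to about z 0.12. I lower, grip it, level it, then push in.

Emit:
{"method": "carry_out", "body": {"plan": [[[0,-0.001,-0.003,0,0,0,0.6],[0,-0.002,-0.006,0,0,0,0.6],[0,-0.002,-0.006,0,0,0,0.3],[0,-0.002,-0.006,0,0,0,0],[0,-0.002,-0.006,0,0,0,0]]]}}

```text
time_s: 12.47
eef_pos: [0.5638, 0.03, 0.1077]
eef_rot: [-0.0, 0.688, 0.726, -0.0]
wrist_force: [0.4, 0.2, 0.6]
opening: 0.179
grasp_force: 0.0
```

Emit:
{"method": "carry_out", "body": {"plan": [[[0,0,0,0,0,0,0],[0,0,0,0,0,0,0],[0,0,0,0,0,0,0],[0,0,0,0,0,0,0],[0,0,0,0,0,0,0]]]}}

```text
time_s: 12.88
eef_pos: [0.5638, 0.0303, 0.1078]
eef_rot: [0.0, 0.688, 0.726, -0.0]
wrist_force: [-0.3, -1.2, 0.7]
opening: 0.136
grasp_force: 58.4
```

Emit:
{"method": "carry_out", "body": {"plan": [[[0,0,0.002,0.02,0,0,0],[0,0,0.004,0.04,0,0,0],[0,0,0.006,0.06,0,0,0],[0,0,0.008,0.07,0,0,0],[0,0,0.008,0.07,0,0,0]]]}}

```text
time_s: 13.3
eef_pos: [0.5642, 0.0297, 0.1163]
eef_rot: [-0.024, 0.688, 0.725, 0.026]
wrist_force: [0.4, -0.2, -1.0]
opening: 0.14
grasp_force: 58.4
```

```bash
python3 bar.py
```

```text
[0.5642 0.0297 0.1163] [ 0.4 -0.2 -1. ] tooly 3.02
top steel 5 [-141.7 -140.6 -138.2] [104.7 108.  110.8] [129.2 133.7 134. ]
top outer 5 [-152.5 -150.2 -143.8] [92.4 95.7 97.8] [124.1 141.2 143.9]
top inner 8 [-152.7 -148.6 -143.5] [42.4 44.7 46.6] [137.1 143.5 145.9]
scene grip 26 [-138.5 -132.5 -127.9] [168.2 180.3 188.9] [128.8 132.5 136.6]
   dx/dy 0.154 dz/dy -0.102
scene brass 7 [-164.1 -149.3 -138. ] [161.2 174.1 189.4] [121.9 144.9 158.7]
scene steel 16 [-154.1 -127.9 -119.3] [138.5 173.2 178.2] [118.7 124.1 138.6]
scene inner 30 [-145.9 -126.5 -119.6] [45.2 49.9 53.6] [121.2 139.7 143.3]
```

Emit:
{"method": "carry_out", "body": {"plan": [[[0.0002,-0.004,0,0,0,0,0],[0.0004,-0.008,0,0,0,0,0],[0.0006,-0.012,0,0,0,0,0],[0.0008,-0.016,0,0,0,0,0],[0.001,-0.02,0,0,0,0,0]]]}}

```text
time_s: 13.82
eef_pos: [0.5648, 0.0099, 0.1157]
eef_rot: [-0.024, 0.687, 0.725, 0.025]
wrist_force: [0.3, -0.6, -1.2]
opening: 0.139
grasp_force: 58.4
```

Emit:
{"method": "carry_out", "body": {"plan": [[[0.0001,-0.002,0,0,0,0,0],[0.0002,-0.004,0,0,0,0,0],[0.0003,-0.006,0,0,0,0,0],[0.0004,-0.008,0,0,0,0,0],[0.0005,-0.01,0,0,0,0,0]]]}}

```text
time_s: 14.23
eef_pos: [0.5653, 0.0003, 0.1158]
eef_rot: [-0.024, 0.687, 0.726, 0.025]
wrist_force: [-0.2, 0.9, -0.7]
opening: 0.136
grasp_force: 58.4
```

```bash
python3 bar.py|head -6; python3 - <<'E'
from h import *
a=load('top')['pixels'][130:230,210:310]; b=load('scene')['pixels'][120:200,220:300]
f=lambda a:cv2.resize(a,(400,400),interpolation=cv2.INTER_CUBIC)
save(np.hstack([f(a),f(b)]),'pics/in2.png')
E
```

```text
[5.653e-01 3.000e-04 1.158e-01] [-0.2  0.9 -0.7] tooly 3.09
scene grip 24 [-140.  -132.8 -129.1] [137.2 150.3 160.1] [127.8 132.8 140.5]
   dx/dy 0.194 dz/dy -0.17
scene brass 6 [-155.5 -151.8 -136.7] [140.1 144.9 159.7] [120.4 127.7 158.8]
scene steel 8 [-152.4 -137.4 -123.7] [139.4 144.  146.6] [119.1 125.  136.3]
scene outer 5 [-133.8 -128.3 -122.1] [92.6 97.6 99.7] [121.1 138.  144. ]
```

View pics/in2.png

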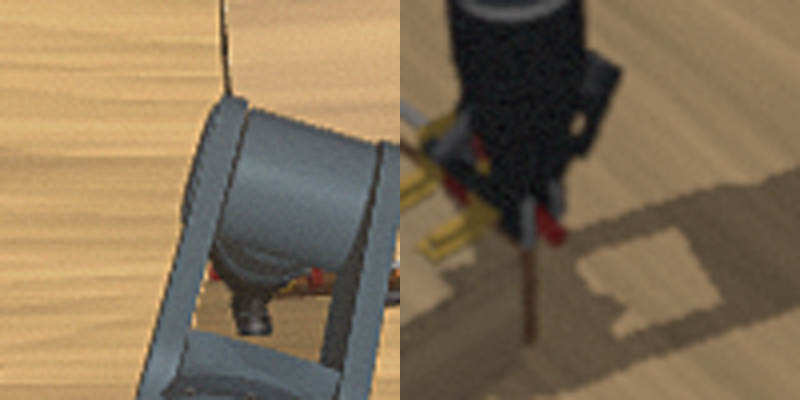

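The shaft tip now shows beyond the inner plate at (408,115). About 7 mm remain, so I creep until the collar touches.

Emit:
{"method": "carry_out", "body": {"plan": [[[0,-0.001,0,0,0,0,0],[0.0001,-0.002,0,0,0,0,0],[0.0001,-0.003,0,0,0,0,0],[0.0002,-0.004,0,0,0,0,0],[0.0002,-0.005,0,0,0,0,0]]]}}

```text
time_s: 14.75
eef_pos: [0.5655, -0.0046, 0.1158]
eef_rot: [-0.024, 0.687, 0.726, 0.025]
wrist_force: [-0.1, -0.8, -1.9]
opening: 0.142
grasp_force: 58.4
```

Emit:
{"method": "carry_out", "body": {"plan": [[[0,-0.0005,0,0,0,0,0],[0,-0.001,0,0,0,0,0],[0.0001,-0.0015,0,0,0,0,0],[0.0001,-0.002,0,0,0,0,0],[0.0001,-0.002,0,0,0,0,0]]]}}

```text
time_s: 15.17
eef_pos: [0.5656, -0.0067, 0.1158]
eef_rot: [-0.024, 0.687, 0.725, 0.025]
wrist_force: [-0.3, -0.2, -1.4]
opening: 0.138
grasp_force: 58.4
```

Emit:
{"method": "carry_out", "body": {"plan": [[[0,-0.0005,0,0,0,0,0],[0,-0.001,0,0,0,0,0],[0.0001,-0.0015,0,0,0,0,0],[0.0001,-0.002,0,0,0,0,0],[0.0001,-0.002,0,0,0,0,0]]]}}

```text
time_s: 15.58
eef_pos: [0.5657, -0.0085, 0.1158]
eef_rot: [-0.024, 0.687, 0.725, 0.026]
wrist_force: [0.2, 0.6, -1.0]
opening: 0.135
grasp_force: 58.4
```

Emit:
{"method": "carry_out", "body": {"plan": [[[0,-0.0005,0,0,0,0,0],[0,-0.001,0,0,0,0,0],[0.0001,-0.0015,0,0,0,0,0],[0.0001,-0.002,0,0,0,0,0],[0.0001,-0.002,0,0,0,0,0]]]}}

```text
time_s: 16.0
eef_pos: [0.5656, -0.0086, 0.1157]
eef_rot: [-0.025, 0.687, 0.726, 0.026]
wrist_force: [0.3, 9.2, -0.0]
opening: 0.141
grasp_force: 58.4
```

Emit:
{"method": "carry_out", "body": {"plan": [[[0,0.001,0,0,0,0,0],[0,0.0015,0,0,0,0,0.15],[0,0.0015,0,0,0,0,0.3],[0,0.0015,0,0,0,0,0.6],[0,0.0015,0,0,0,0,0.6]]]}}

```text
time_s: 16.42
eef_pos: [0.566, -0.0097, 0.116]
eef_rot: [-0.024, 0.687, 0.725, 0.025]
wrist_force: [0.4, 0.2, 0.1]
opening: 0.569
grasp_force: 0.0
```

Emit:
{"method": "carry_out", "body": {"plan": [[[0,0.0015,0.01,0,0,0,0.6],[0,0.0015,0.03,0,0,0,0.6],[0,0.01,0.06,0,0,0,0.6],[0,0.03,0.095,0,0,0,0.6],[0,0.065,0.11,0,0,0,0.6]]]}}

```text
time_s: 16.83
eef_pos: [0.5683, 0.0537, 0.2315]
eef_rot: [-0.021, 0.689, 0.724, 0.027]
wrist_force: [1.3, -0.0, 1.1]
opening: 0.6
grasp_force: 0.0
```

Emit:
{"method": "carry_out", "body": {"plan": [[[0,0.04,0,0,0,0,0.6],[0,0.08,0,0,0,0,0.6],[0,0.12,0,0,0,0,0.6],[0,0.15,0,0,0,0,0.6],[0,0.17,0,0,0,0,0.6]]]}}

```text
time_s: 17.25
eef_pos: [0.5654, 0.229, 0.227]
eef_rot: [-0.024, 0.687, 0.726, 0.026]
wrist_force: [-0.6, -0.2, 0.0]
opening: 0.601
grasp_force: 0.0
```

```bash
python3 bar.py; python3 eyes.py; python3 - <<'E'
from h import *
a=load('top')['pixels'][150:230,240:320]; b=load('scene')['pixels'][120:200,220:300]
f=lambda a:cv2.resize(a,(400,400),interpolation=cv2.INTER_CUBIC)
save(np.hstack([f(a),f(b)]),'pics/fin.png')
E
```

```text
[0.5654 0.229  0.227 ] [-0.6 -0.2  0. ] tooly 3.2
top grip 27 [-143.3 -139.9 -135.8] [121.2 134.8 148.1] [127.5 132.  135.1]
   dx/dy 0.045 dz/dy 0.046
top outer 24 [-152.8 -137.2 -123.3] [91.2 94.6 97.9] [129.5 142.8 146.5]
top inner 27 [-152.6 -140.5 -123.4] [42.3 46.5 50.2] [127.  142.9 147.2]
scene grip 35 [-138.4 -133.4 -128.4] [121.2 137.5 152.2] [125.5 129.5 133.3]
   dx/dy 0.027 dz/dy -0.043
scene brass 15 [-144.7 -134.9 -124.2] [104.3 106.5 151. ] [119.1 125.6 135.4]
scene outer 26 [-146.  -126.5 -119.4] [ 92.3  97.1 100.4] [122.1 140.  144.9]
scene inner 29 [-144.5 -127.5 -120. ] [44.2 49.7 52.8] [123.5 138.8 143.4]
top red 40 [-150.8 -140.3 -128.1]
top outer 24 [-152.4 -136.8 -123.9]
top inner 25 [-152.6 -140.3 -125.8]
scene red 58 [-145.9 -133.7 -121. ]
scene outer 23 [-144.9 -127.4 -120.8]
scene inner 26 [-145.1 -130.3 -119.9]
```

View pics/fin.png

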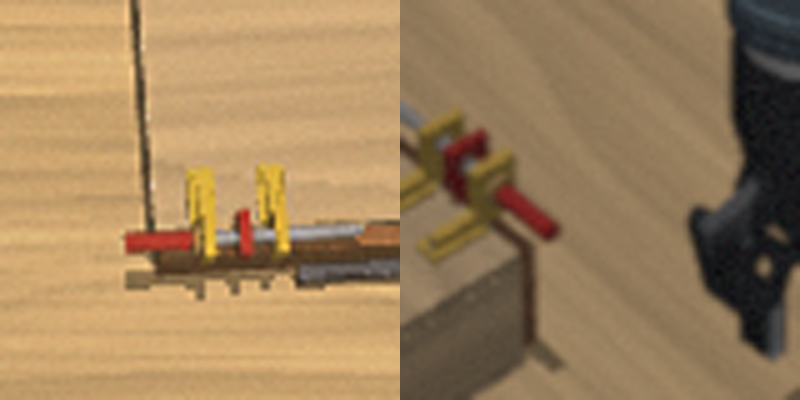

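The bar is through all three eyelets with its collar at the outer plate (left half, about (195,240)), the drawer is home, and the hand is clear.

```bash
python3 -c "
from bench import hand_in
print(hand_in())"
```

```text
the job is handed in; nothing more can be done
None
```

The drawer is home at its detent, the locking bar is through all three eyelets with its collar seated against the outer one, and the job is handed in; the reply gave no verdict.

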